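# Square up the swing fence of a luthier's cutting jig

### The arm

A 6-joint arm with a two-finger parallel gripper is mounted at the origin on the work surface. World frame = base frame: x ahead of the robot, y to its left, z up, the work surface at z = 0. Lengths are in m, angles in rad, forces in N, time in s.
With the tool pointing down it reaches from about 0.275 to 0.825 m from the base axis. Payload 4.9 kg.
Tool frame: the origin (TCP) lies at the very end of the fingers, on their centre line; the grasp point (between the pads) lies 19 mm behind it; z points along the fingers, y is the direction in which the jaws open and shut (so a half turn about z gives the same grasp; the last joint's range is limited). The gripper opens to 85 mm and grips with 20 to 120 N. Pads are 22 mm wide; open, the fingers measure 114 mm over their backs; the gripper's body (76 mm by 85 mm) begins 54 mm behind the grasp point. The pads swing forward as they close: fully open they stand 13 mm farther back than shut.
Start: joints at [-0.134, 0.326, -0.193, 1.052, 0, 1.437], TCP at [0.55, 0, 0.231] pointing down, gripper open.
Joint ranges: [-2.65, 2.65], [-0.97, 1.79], [-1.3, 1.35], [-1.93, 2.1], [-1.47, 1.37], [-3.14, 3.14]. Speed limits (rad/s): [2.57, 2.57, 3.14, 3.14, 3.14, 3.14].

### API

Orientations are given as [roll, pitch, yaw] about the fixed x, y, z axes, in that order (R = Rz(yaw) Ry(pitch) Rx(roll)).
In Python, from station import manip gives the robot as it stands.
- The arm moves only by the tool play_rows, never from a script. Its argument "increments" is a list of rows, each a list of 7 numbers: the shift along the tool's x, y, z in mm, then the turn, a rotation vector about the tool's x, y, z in degrees, then the finger opening in mm, from 0 to 85.4. A call has 1 to 8 rows; each row is the pose to reach, as a shift and turn from the pose measured when the call began, along the tool's axes at that moment; what a row does not reach only later rows make up. A row lasts 1/8 s, in which the tool goes at most 62.5 mm and 10.7 degrees, less where a joint would pass 70% of its speed; a pose out of reach is approached as far as the arm can. A call with a gripper value outside its range is refused whole. The fingers move at their own pace and stop on an object; "force" is the grip in N (left out, the last holds). Time passes only in rows, so rows that repeat a pose let the fingers close. It gives the time, the measured TCP pose, the force and the opening at its end, in the units of the state.
- manip.get_obs(): the state, without advancing time (a new reading comes with each control period).
- manip.get_image(name): name is "scene" or "side" or "wrist"; returns the picture (420x560x3 uint8, blue, green, red); there is no depth.
- manip.camera_params(name): a dict with "camera_matrix" (3x3 intrinsics, pixels), "pose" (4x4, takes a point from camera to world coordinates). Camera axes: x right, y up, looking along -z (the intrinsics and any distortion apply to the point x, -y, -z); pixel columns grow to the right and rows downward; lengths in m; the calibration is good to about 2 mm. A picture is of the moment at which its call begins: read the wrist's pose just before it. camera_params takes no time and is no camera call; for the wrist camera it gives the pose at the moment of the call.
- manip.job_done(): hands the job in, once; it reports no verdict.
Trained networks look in the newest picture that a camera, given by its name, has taken for a name from the list of things; names that differ only in an ending like _2 or _b are one class to them, and where a whole thing is asked for, a point or a joint stands for the part that bears it (a point fixed in the world has none). Each returns a list of dicts, best first, with "score" (0 to 1); they miss things now and then, are a little off and sometimes report something else, mostly with a low value. They report only what shows in the picture. A call takes as long as a camera call. They do not tell look-alikes from the thing itself.
- manip.recognise(camera, thing): "at" ([row, column] as shares, 0 to 1, of the picture: columns of its width, rows of its height, amid what is visible of it).
- manip.landmark_of(camera, thing): "at" ([row, column] as shares, 0 to 1, of the picture: columns of its width, rows of its height: a listed point, or the origin of a listed thing).
The state is a dict: "clock": time; "q": joint angles; "dq": joint speeds; "joint_efforts": joint torques, N m; "tool_pos": TCP position; "ee_rot": TCP orientation; "wrist_force": force on the tool from outside, world axes, zero at the start; "moment": the same for the moment, N m; "grip_width": opening from 0.0 (shut) to 1.0 (fully open).
Only numpy, scipy, OpenCV 4.12 (cv2) and the standard library are available. Lean on these libraries where they do the work, as an engineer would, in place of code of your own. Each camera call takes 0.05 s, during which the arm holds its last target.

### The job

Take the glue bottle out of the corner of the cutting jig and stand it upright in the tray next to the jar, never tipping it over. Then lay the try square flat on the jig and press it into that corner, its stock flush along the low fixed fence and its blade turning the swing fence until that lies flush along the blade, so the swing fence is square to the fixed one. Finish still holding the square pressed firmly against both fences, so that I can tighten the knob, and leave the jar, the chisel and the bridge where they are.

Things in the scene. Friction and masses are not known exactly. Their poses are not given: they have to be found in the camera images.
- jig: Cutting jig fixed to the bench: plywood board 280 (x) by 240 (y) by 18 mm thick. Origin under its centre; x points away from the robot (yaw varies a little), y left, z up. The low fixed fence runs along y near its far (+x) side, the swing fence along x near its left (+y) side; their inside corner opens towards -x and -y.
- corner (a point): The inside corner of the jig: on the board's top (18 mm above the jig's origin), on the line of the fixed fence's working face (jig x = +105 mm), at jig y = +60 mm, where the swing fence's inner face lies when it is square. Axes as the jig's.
- fence: Fixed fence of the jig: dark wood strip 24 (x) by 200 (y) by only 10 mm high on the board. Its working face looks to -x (jig axes). Origin at the left (+y) end of the working face, on the board's top, 30 mm to +y of the corner; the strip runs from there to -y.
- swing_fence: Swing fence: hardwood bar 220 long, 24 wide, 26 mm high on the jig's board. Origin at the board's top on its pivot bolt (jig x 85, y 72 mm); it reaches to its own x = +15 and -205, inner face y = -12. Square when its x is parallel to the jig's; starts with its free (-x) end swung 0.08 to 0.24 rad to -y, into the corner. Friction 0.2 N m, stays where left. Knob 34 mm wide, 55 high, at x = -170.
- square: Try square, 180 g, flat on the bench. Dark wood stock 28 (x) by 115 (y) by 26 mm high, brass strip on its +x face; origin under its centre. Steel blade 24 wide, 3 thick, flush with the underside, from the stock's +y end towards -x, tip at x = -150. Outer faces: stock x = +14 (to the fixed fence), stock end and blade edge y = +57.5 (to the swing fence). Pressed home, its axes are parallel to the jig's.
- heel (a point): Outer corner of the square where its two outer faces meet, at its underside (square x = +14, y = +57.5 mm, z = 0): it comes to the jig's inside corner. The stock is 16 mm higher than the fixed fence, so it can be gripped across its 28 mm by its upper half, one finger passing over the fence.
- bottle: Glue bottle of white plastic with a yellow label and a small orange nozzle cap, upright on the jig's board in the corner at the start: straight body 54 mm in diameter and 72 mm high, 102 mm tall in all, about 200 g. Origin at the centre of its underside.
- tray: Shallow tray fixed on the bench: inside 150 (x) by 200 (y) mm, cork floor 6 mm above its origin, rim 14 mm high above the bench and 8 mm thick. Origin under its centre. The jar stands in its left (+y) half; the right (-y) half is free.
- jar: Amber glass jar with brass lid, 48 mm in diameter, 60 mm tall, standing in the tray's +y half. To be left alone. Origin at the centre of its underside.
- chisel: Chisel lying on the bench, 250 mm long along its x, about 28 mm thick. To be left alone.
- bridge: Guitar bridge of dark wood, 30 by 155 by 10 mm, lying on the bench. To be left alone.
Things that resemble listed ones, but are neither listed nor needed, are in the scene too. Of the things that look like the bottle, the smallest one is meant.

How it is judged:
By the outcome, as a careful person would: the job done as asked, in the order asked, and still so for the second after the job is handed in, while the arm keeps its last pose, push and grip.
It also fails if it takes over 67 s, if anything falls off the work surface, if the arm or the gripper's body presses on something with over 40 N, if the wrist force passes 120 N, or if a joint passes its speed limit or range.

## Working session

There is one attempt and no reset: what is moved stays moved. The work goes in short steps, Python scripts to look and compute and a tool call to move; the robot and the scene stay as the last step left them, time stands still between calls to the robot, and variables do not carry over. Pictures are saved under pics/ and viewed, and the job is handed in when it is done.

Besides the shell and the picture viewer there is one more tool, called after "Request:" as a command line: name --pt "numbers of a row" for each row, then --argument value for the rest. play_rows: Moves the arm, as the interface text tells. Its arguments: {"type":"object","properties":{"increments":{"type":"array"},"force":{"type":"number"}},"required":["increments"]}

```bash
ls; mkdir -p pics; python3 - <<'E'
from station import manip
import cv2
for n in ("scene","side","wrist"):
    p=manip.camera_params(n); im=manip.get_image(n); cv2.imwrite(f"pics/{n}0.png",im)
    print(n,p["camera_matrix"],p["pose"],{k:v for k,v in p.items() if k not in("camera_matrix","pose")})
    for t in ("jig","corner","fence","swing_fence","square","heel","bottle","tray","jar","chisel","bridge"):
        try:r=manip.landmark_of(n,t) if n!="wrist" else []
        except Exception as e:r=[];print(e)
        print(t,[( [round(r_["at"][0]*420),round(r_["at"][1]*560)],round(r_["score"],2)) for r_ in r])
print(manip.get_obs())
E
```

```text
pics
scene [[393.25482228   0.         286.28469832]
 [  0.         393.25482228 205.21576875]
 [  0.           0.           1.        ]] [[ 0.76581973 -0.49266732  0.41327842  1.04773139]
 [ 0.64283442  0.60336369 -0.47192814 -0.49829487]
 [-0.01685362  0.62708147  0.77877133  0.85561114]
 [ 0.          0.          0.          1.        ]] {}
jig [([182, 299], 0.74)]
corner [([182, 344], 0.78)]
fence [([176, 351], 0.8)]
swing_fence [([176, 338], 0.67)]
square [([281, 190], 0.71)]
heel [([259, 208], 0.6)]
bottle [([192, 305], 0.78), ([238, 366], 0.67), ([206, 381], 0.56)]
tray [([119, 334], 0.64)]
jar []
chisel [([344, 115], 0.7)]
bridge [([289, 272], 0.96), ([172, 350], 0.27)]
side [[419.48784169   0.         278.83134116]
 [  0.         419.48784169 206.9880038 ]
 [  0.           0.           1.        ]] [[-0.96866518  0.16309282 -0.18731926  0.38906139]
 [-0.24818065 -0.665053    0.70435138  0.84159912]
 [-0.00970258  0.72876967  0.68469017  0.89147627]
 [ 0.          0.          0.          1.        ]] {}
jig [([252, 286], 0.59)]
corner [([263, 240], 0.62)]
fence [([274, 241], 
[... 799 characters left out ...]

tray []
jar []
chisel []
bridge []
{'clock': 1.25, 'q': array([-1.34209920e-01,  3.26200819e-01, -1.92610606e-01,  1.05203809e+00,
        1.96926283e-05,  1.43660967e+00]), 'dq': array([-0.00012262,  0.00230974, -0.00065997,  0.00037096, -0.00066588,
        0.00064128]), 'joint_efforts': array([ 1.98702684e-03, -4.43330956e+01,  2.62755382e+01,  1.03327824e-03,
        2.17602150e-05, -5.12652150e-05]), 'tool_pos': array([5.49995818e-01, 1.25936707e-05, 2.31276356e-01]), 'ee_rot': array([-3.14154258e+00, -2.66310389e-05,  1.57077306e+00]), 'wrist_force': array([0.11186342, 0.19989479, 0.5658545 ]), 'moment': array([-0.01001979, -0.01419892,  0.02434371]), 'grip_width': 0.9986931792867068}
```

View pics/scene0.png

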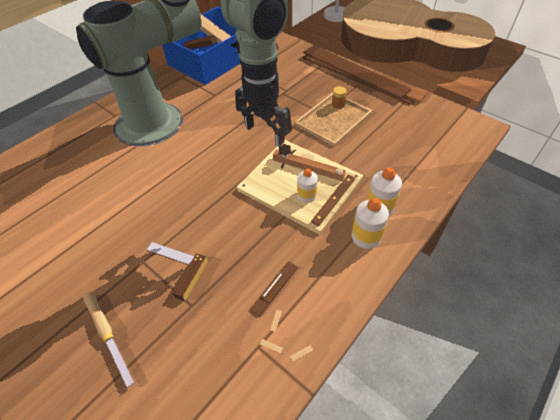

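View pics/side0.png

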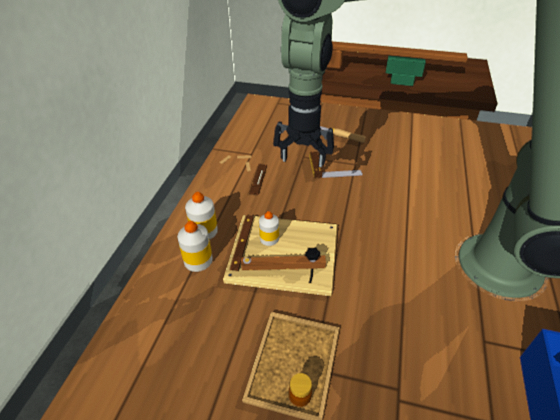

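View pics/wrist0.png

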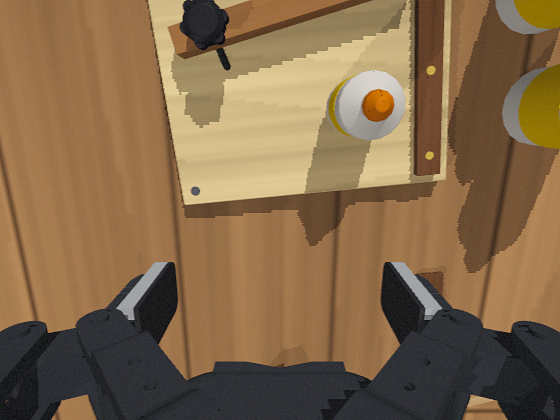

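The jig holds a small bottle at scene (306,187) / side (268,229). Two larger look-alikes stand beyond the jig, at scene (385,190) and (370,222) / side (201,215) and (195,246). The small one in the jig's corner is the one meant. Next I triangulate and crop to confirm.

```bash
cat > h.py <<'E'
import numpy as np, cv2
from station import manip
def ray(p,u,v):
    K=p["camera_matrix"];T=p["pose"]
    d=np.array([(u-K[0,2])/K[0,0],-(v-K[1,2])/K[1,1],-1.0])
    return T[:3,3],T[:3,:3]@d
def atz(p,u,v,z):
    o,d=ray(p,u,v);return o+d*(z-o[2])/d[2]
def proj(p,X):
    X=np.atleast_2d(X);K=p["camera_matrix"];T=p["pose"]
    c=(X-T[:3,3])@T[:3,:3]; return np.c_[K[0,0]*c[:,0]/-c[:,2]+K[0,2],K[1,1]*-c[:,1]/-c[:,2]+K[1,2]]
def lm(cam,t,z,fn="landmark_of",s=.3):
    p=manip.camera_params(cam)
    return [(np.round(atz(p,r["at"][1]*560,r["at"][0]*420,z)*1000).astype(int)[:2].tolist(),[round(r["at"][1]*560),round(r["at"][0]*420)],round(r["score"],2)) for r in getattr(manip,fn)(cam,t) if r["score"]>s]
E
python3 - <<'E'
from h import *
for n in("scene","side"):
    im=manip.get_image(n)
    for t,z in dict(jig=0,corner=.018,fence=.018,swing_fence=.018,square=0,heel=0,bottle=.018,tray=0,jar=.006,chisel=0,bridge=0).items():
        print(n,t,lm(n,t,z))
a=cv2.imread("pics/scene0.png");b=cv2.imread("pics/side0.png");w=cv2.imread("pics/wrist0.png")
cv2.imwrite("pics/crop1.png",np.hstack([cv2.resize(a[130:260,230:410],None,fx=2.2,fy=2.2,interpolation=2),cv2.resize(b[185:315,190:360],None,fx=2.2,fy=2.2,interpolation=2)]))
cv2.imwrite("pics/crop2.png",np.hstack([cv2.resize(a[230:320,130:310],None,fx=2.2,fy=2.2,interpolation=2),cv2.resize(b[120:210,240:400],None,fx=2.2,fy=2.2,interpolation=2)]))
E
```

```text
scene jig [([566, 104], [297, 183], 0.66)]
scene corner [([571, -306], [191, 278], 0.7), ([680, 167], [343, 185], 0.56)]
scene fence [([681, 215], [353, 176], 0.62)]
scene swing_fence [([655, 183], [339, 178], 0.56)]
scene square [([557, -306], [189, 279], 0.92)]
scene heel [([550, -235], [208, 257], 0.74)]
scene bottle [([802, 165], [379, 207], 0.97), ([611, 71], [302, 193], 0.91), ([829, 61], [367, 236], 0.66)]
scene tray [([481, 415], [336, 118], 0.67)]
scene jar [([449, 475], [338, 105], 0.61)]
scene chisel [([547, -517], [113, 342], 0.88)]
scene bridge [([736, -199], [273, 290], 0.96)]
side jig [([571, 102], [285, 253], 0.77)]
side corner [([678, 173], [239, 261], 0.72), ([662, 208], [241, 272], 0.48)]
side fence [([661, 206], [242, 272], 0.77)]
side swing_fence [([650, 189], [248, 268], 0.93)]
side square [([562, -307], [315, 166], 0.74), ([681, 162], [240, 262], 0.7)]
side heel [([561, -232], [311, 179], 0.75)]
side bottle [([788, 208], [196, 263], 0.67), ([816, 87], [203, 230], 0.66), ([619, 81], [270, 240], 0.57)]
side tray [([474, 405], [295, 362], 0.82), ([673, 190], [240, 271], 0.64), ([630, 51], [269, 236], 0.62)]
side jar [([444, 472], [301, 394], 0.86)]
side chisel [([547, -531], [330, 132], 0.48)]
side bridge [([725, -191], [261, 180], 0.52)]
```

View pics/crop1.png

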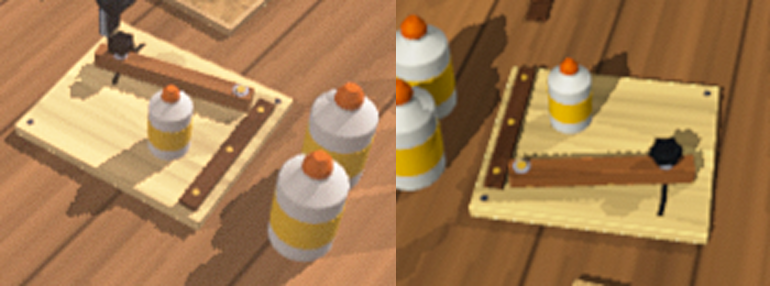

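View pics/crop2.png

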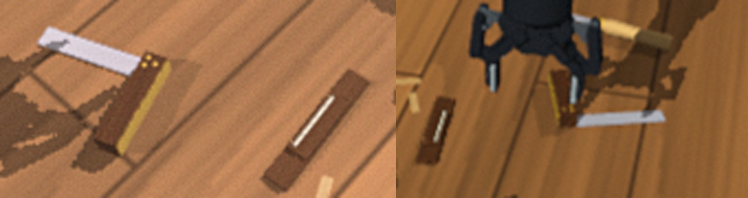

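```bash
python3 - <<'E'
from h import *
s=manip.camera_params("scene");d=manip.camera_params("side");w=manip.camera_params("wrist")
print("scene board L,B,R",[np.round(atz(s,*p,.018)[:2]*1000) for p in((236.8,188),(316.4,231),(363.6,174.5))])
print("side board TR,BL,BR,TL",[np.round(atz(d,*p,.018)[:2]*1000) for p in((337,223.6),(224.5,281),(331,293),(244.5,215))])
print("wrist bot edge",[np.round(atz(w,*p,.018)[:2]*1000) for p in((185,206),(446,179),(147,0))])
print("wrist fence face",[np.round(atz(w,*p,.028)[:2]*1000) for p in((412,20),(413,174))])
print("cap wrist",atz(w,378,104,.117), "scene",atz(s,308.5,172,.117),"side",atz(d,268,215,.117))
E
```

```text
scene board L,B,R [array([454., -32.]), array([719.,  -7.]), array([704., 239.])]
side board TR,BL,BR,TL [array([446., -29.]), array([695., 245.]), array([424., 215.]), array([719.,   1.])]
wrist bot edge [array([449., -28.]), array([726.,   1.]), array([429., 168.])]
wrist fence face [array([671., 149.]), array([686.,   8.])]
cap wrist [0.62085882 0.07432613 0.117     ] scene [0.62938862 0.07003047 0.117     ] side [0.6210804  0.08167026 0.117     ]
```

```bash
python3 - <<'E'
import cv2,numpy as np
a=cv2.imread("pics/scene0.png");b=cv2.imread("pics/side0.png")
cv2.imwrite("pics/crop3.png",np.hstack([cv2.resize(a[80:155,280:390],None,fx=3.5,fy=3.5,interpolation=2)[:262],cv2.resize(b[305:420,230:350],None,fx=2.28,fy=2.28,interpolation=2)[:262]]))
E
```

```text
(no output)
```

View pics/crop3.png

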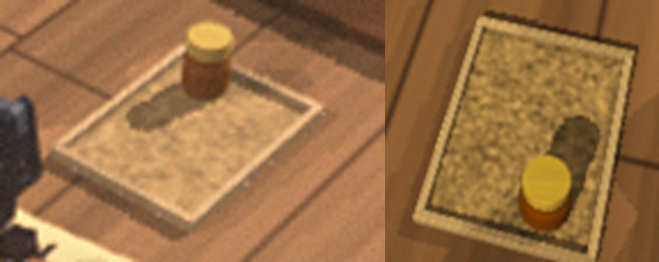

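Request:
play_rows --pt "38 37 0 0 0 0 85" --pt "75 73 0 0 0 0 85" --pt "75 73 50 0 0 0 85" --pt "75 73 80 0 0 0 85" --pt "75 73 80 0 0 0 85" --force 40

```text
clock: 3.08
tool_pos: [0.6208, 0.0751, 0.1486]
ee_rot: [-3.136, 0.0, 1.571]
wrist_force: [-0.5, 0.2, 0.6]
grip_width: 0.996
```

```bash
python3 - <<'E'
from h import *
d=manip.camera_params("side");s=manip.camera_params("scene")
f=lambda p,c,o,k,x0:[np.round(atz(p,(x-x0)/k+o[0],y/k+o[1],.014)[:2]*1000) for x,y in c]
print("tray side",f(d,[(483,15),(636,45),(415,220)],(230,305),2.28,385))
print("tray scene L,B,R",f(s,[(50,152),(192,222),(322,105)],(280,80),3.5,0))
o=manip.get_obs();w=manip.camera_params("wrist");im=manip.get_image("wrist");cv2.imwrite("pics/w1.png",im)
print(o["tool_pos"],o["ee_rot"],o["wrist_force"])
E
```

```text
tray side [array([551., 300.]), array([389., 296.]), array([556., 520.])]
tray scene L,B,R [array([399., 294.]), array([559., 299.]), array([560., 513.])]
[0.62083895 0.07514539 0.1485682 ] [-3.13576362e+00  1.96705747e-05  1.57104052e+00] [-0.51319582  0.20115546  0.58012473]
```

View pics/w1.png

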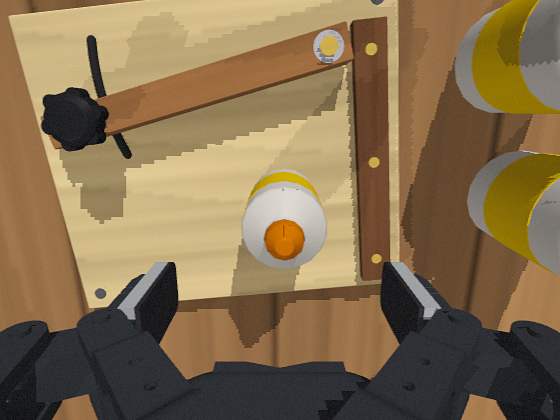

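```bash
python3 - <<'E'
from h import *
w=manip.camera_params("wrist")
print("cap",atz(w,284,238,.117)[:2],"bottle base-ish shoulder centre",atz(w,284,222,.09)[:2])
print("bottle body edges z=.09",atz(w,242,222,.085)[:2],atz(w,327,222,.085)[:2])
print("fence face top edge",atz(w,349,60,.028)[:2],atz(w,361,279,.028)[:2])
print("swing inner top edge",atz(w,348,63,.044)[:2],atz(w,108,138,.044)[:2])
print("pivot bolt",atz(w,329,45,.046)[:2],"knob top",atz(w,72,117,.07)[:2])
print("board corners",[atz(w,u,v,.018)[:2].round(3) for u,v in((12,15),(88,309),(390,287),(390,0))])
E
```

```text
cap [0.6249766  0.07750151] bottle base-ish shoulder centre [0.62531263 0.07799659]
bottle body edges z=.09 [0.59869172 0.07638423] [0.65269237 0.07640707]
fence face top edge [0.67216109 0.17965584] [0.69172609 0.00739892]
swing inner top edge [0.66858886 0.17556076] [0.50029056 0.12601773]
pivot bolt [0.65510886 0.18631864] knob top [0.49217198 0.1407307 ]
board corners [array([0.43 , 0.211]), array([ 0.449, -0.028]), array([ 0.721, -0.006]), array([0.701, 0.221])]
```

Request:
play_rows --pt "2 4 25 0 0 0 85" --pt "2 4 65 0 0 0 85" --pt "2 4 92 0 0 0 85" --pt "2 4 92 0 0 0 85" --pt "2 4 92 0 0 0 45" --pt "2 4 92 0 0 0 45" --pt "2 4 92 0 0 0 45" --pt "2 4 92 0 0 0 45" --force 40

```text
clock: 4.12
tool_pos: [0.6274, 0.077, 0.0613]
ee_rot: [3.141, 0.0, 1.571]
wrist_force: [-1.8, -0.5, 6.8]
grip_width: 0.62
```

Request:
play_rows --pt "0 0 -25 0 0 0 45" --pt "0 0 -60 0 0 0 45" --pt "0 0 -82 0 0 0 45" --pt "0 0 -82 0 0 0 45"

```text
clock: 4.62
tool_pos: [0.6292, 0.077, 0.1462]
ee_rot: [3.135, 0.0, 1.571]
wrist_force: [0.7, -0.4, -3.2]
grip_width: 0.617
```

```bash
python3 - <<'E'
from h import *
im=manip.get_image("side");cv2.imwrite("pics/s2.png",im)
print(manip.get_obs()["tool_pos"],manip.get_obs()["wrist_force"])
E
```

```text
[0.62805406 0.07704175 0.14441321] [ 0.82085734 -0.31016347 -2.41218436]
```

View pics/s2.png

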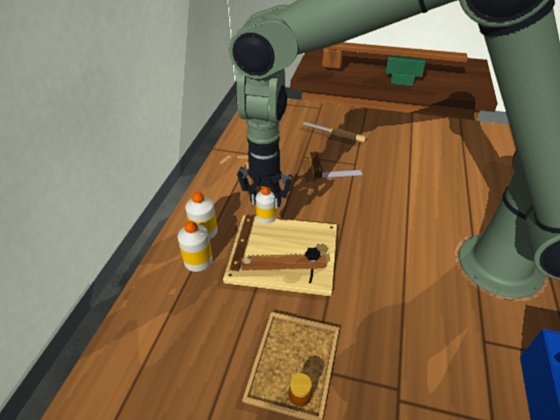

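Request:
play_rows --pt "35 -18 0 0 0 0 45" --pt "85 -45 0 0 0 0 45" --pt "135 -72 0 0 0 0 45" --pt "185 -98 0 0 0 0 45" --pt "235 -124 0 0 0 0 45" --pt "270 -143 0 0 0 0 45" --pt "285 -150 0 0 0 0 45" --pt "285 -150 0 0 0 0 45"

```text
clock: 5.68
tool_pos: [0.4773, 0.3622, 0.1429]
ee_rot: [3.139, 0.001, 1.572]
wrist_force: [-0.3, -0.3, -2.3]
grip_width: 0.616
```

```bash
python3 - <<'E'
from h import *
w=manip.camera_params("wrist");cv2.imwrite("pics/w3.png",manip.get_image("wrist"))
print(manip.get_obs()["tool_pos"],manip.get_obs()["ee_rot"],manip.get_obs()["wrist_force"])
print(lm("wrist","jar",.006),lm("wrist","tray",0))
print(w["pose"].round(4).tolist())
E
```

```text
[0.47803414 0.3613429  0.14309253] [3.13863451e+00 1.48340564e-03 1.57087102e+00] [ 0.01778349 -0.17483634 -2.16592542]
[([448, 475], [238, 49], 0.85), ([661, 179], [465, 378], 0.58)] [([478, 407], [277, 140], 0.78)]
[[1.0, -0.0006, -0.003, 0.4768], [0.0013, 0.9633, 0.2685, 0.4302], [0.0028, -0.2685, 0.9633, 0.2847], [0.0, 0.0, 0.0, 1.0]]
```

View pics/w3.png

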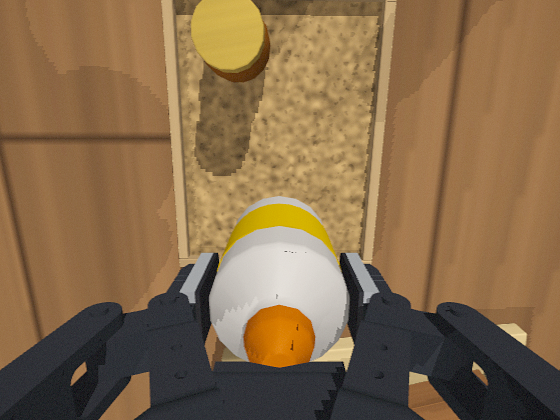

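Request:
play_rows --pt "4 0 30 0 0 0 45" --pt "4 0 60 0 0 0 45" --pt "4 0 82 0 0 0 45" --pt "4 0 90 0 0 0 45" --pt "4 0 93 0 0 0 45" --pt "4 0 93 0 0 0 45"

```text
clock: 6.58
tool_pos: [0.4798, 0.3646, 0.0512]
ee_rot: [3.137, 0.0, 1.568]
wrist_force: [-0.0, -0.8, -1.8]
grip_width: 0.619
```

Request:
play_rows --pt "0 0 2 0 0 0 45" --pt "0 0 3.5 0 0 0 45" --pt "0 0 3.5 0 0 0 45"

```text
clock: 6.95
tool_pos: [0.4807, 0.365, 0.0494]
ee_rot: [3.135, -0.001, 1.569]
wrist_force: [-2.2, -0.7, 6.3]
grip_width: 0.615
```

Request:
play_rows --pt "0 0 0 0 0 0 60" --pt "0 0 0 0 0 0 75" --pt "0 0 0 0 0 0 82" --pt "0 0 -10 0 0 0 82" --pt "0 0 -50 0 0 0 82" --pt "0 0 -95 0 0 0 82" --pt "0 0 -100 0 0 0 82"

```text
clock: 7.82
tool_pos: [0.4823, 0.3664, 0.1538]
ee_rot: [3.129, -0.004, 1.569]
wrist_force: [-0.2, 0.4, -0.1]
grip_width: 0.958
```

```bash
python3 - <<'E'
from h import *
cv2.imwrite("pics/s4.png",manip.get_image("side"))
print(lm("side","bottle",.006),manip.get_obs()["tool_pos"])
im=cv2.imread("pics/s4.png");cv2.imwrite("pics/s4c.png",cv2.resize(im[200:420,180:460],None,fx=2.5,fy=2.5))
E
```

```text
[([483, 356], [295, 340], 0.7), ([806, 180], [194, 257], 0.7), ([824, 70], [204, 228], 0.69), ([669, 196], [240, 271], 0.58)] [0.48059168 0.36534588 0.15069628]
```

View pics/s4c.png

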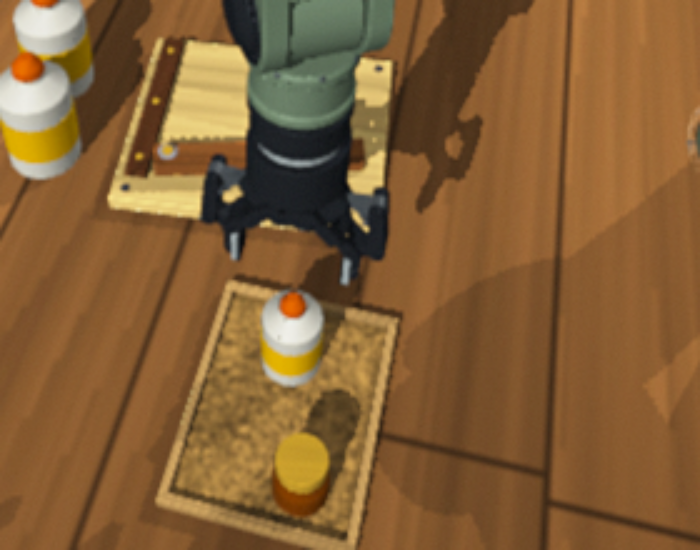

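Request:
play_rows --pt "-15 0 -30 0 0 0 82" --pt "-65 5 -60 0 0 0 82" --pt "-125 10 -80 0 0 0 82" --pt "-185 16 -90 0 0 0 82" --pt "-245 22 -90 0 0 0 82" --pt "-305 28 -90 0 0 0 82" --pt "-365 34 -90 0 0 0 82" --pt "-425 40 -90 0 0 0 82"

```text
clock: 8.93
tool_pos: [0.518, -0.0616, 0.2389]
ee_rot: [3.135, -0.003, 1.569]
wrist_force: [0.8, 0.9, 0.3]
grip_width: 0.96
```

Request:
play_rows --pt "-60 5 0 0 0 0 82" --pt "-120 10 0 0 0 0 82" --pt "-180 15 0 0 0 0 82" --pt "-240 20 0 0 0 0 82" --pt "-275 25 0 0 0 0 82" --pt "-275 25 0 0 0 0 82"

```text
clock: 9.68
tool_pos: [0.5414, -0.3389, 0.2358]
ee_rot: [3.138, -0.004, 1.565]
wrist_force: [-0.4, -0.0, -0.1]
grip_width: 0.961
```

```bash
python3 - <<'E'
from h import *
w=manip.camera_params("wrist");im=manip.get_image("wrist");cv2.imwrite("pics/w5.png",im)
np.save("w5pose.npy",w["pose"])
print(manip.get_obs()["tool_pos"],manip.get_obs()["ee_rot"])
print(lm("wrist","square",0),lm("wrist","heel",0),lm("wrist","chisel",0))
E
```

```text
[ 0.54142652 -0.33704437  0.23618247] [ 3.13789555 -0.00501162  1.56671808]
[([558, -297], [293, 141], 0.87)] [([553, -236], [289, 83], 0.84)] [([552, -515], [286, 318], 0.91)]
```

View pics/w5.png

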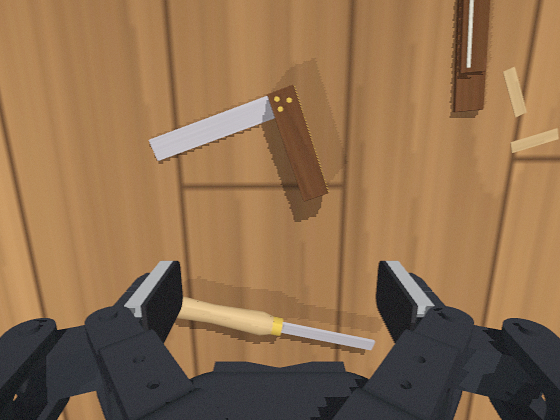

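```bash
python3 - <<'E'
import cv2
im=cv2.imread("pics/w5.png");cv2.imwrite("pics/w5c.png",cv2.resize(im[70:215,140:340],None,fx=4,fy=4,interpolation=2))
E
```

```text
(no output)
```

View pics/w5c.png

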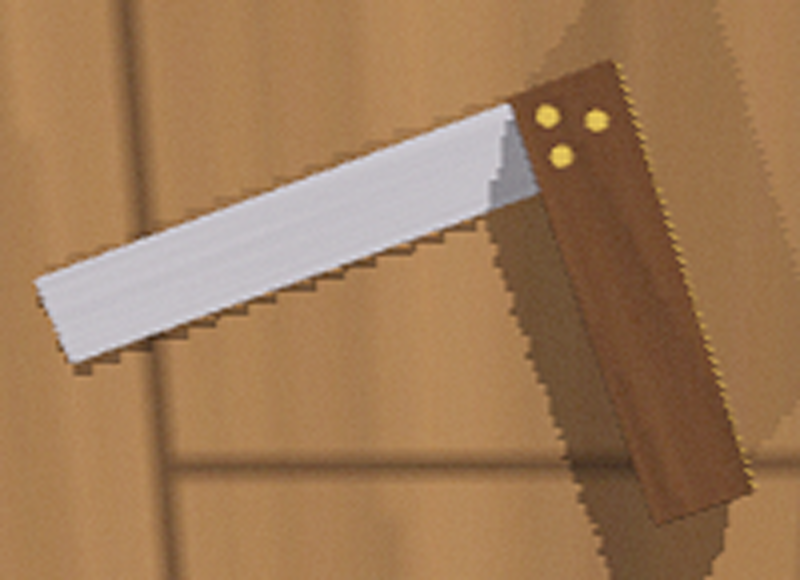

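```bash
python3 - <<'E'
from h import *
from scipy.optimize import least_squares
w=manip.camera_params("wrist");w["pose"]=np.load("w5pose.npy")
px=np.array([(510,100),(617,62),(753,490),(658,524),(36,283),(74,363)])/4+[140,70]
M=np.array([(-14,57.5,26),(14,57.5,26),(14,-57.5,26),(-14,-57.5,26),(-150,57.5,3),(-150,33.5,3)])/1000
def W(q):
    c,s=np.cos(q[2]),np.sin(q[2]);return M@np.array([[c,-s,0],[s,c,0],[0,0,1]]).T+[q[0],q[1],0]
r=least_squares(lambda q:(proj(w,W(q))-px).ravel(),[.56,-.3,.3])
print(r.x,np.round(r.fun.reshape(-1,2),1).tolist())
E
```

```text
[ 0.56333841 -0.30197834  0.33485363] [[-0.4, -0.5], [-0.0, -1.2], [1.3, 1.0], [-0.2, 1.1], [-0.3, -0.5], [-0.4, 0.6]]
```

Request:
play_rows --pt "20 10 30 0 0 -9 65" --pt "43 19 70 0 0 -18 65" --pt "43 19 120 0 0 -19 65" --pt "43 19 140 0 0 -19 65" --pt "43 19 140 0 0 -19 65"

```text
clock: 10.5
tool_pos: [0.5606, -0.2892, 0.0963]
ee_rot: [3.138, -0.006, 1.903]
wrist_force: [0.3, 0.2, -0.5]
grip_width: 0.757
```

```bash
python3 - <<'E'
from h import *
w=manip.camera_params("wrist");im=manip.get_image("wrist");cv2.imwrite("pics/w6.png",im)
o=manip.get_obs();print(o["tool_pos"],o["ee_rot"],o["grip_width"])
a=cv2.imread("pics/w1.png");cv2.imwrite("pics/w1c.png",cv2.resize(a[0:320,0:420],None,fx=1.9,fy=1.85,interpolation=2))
E
```

```text
[ 0.56166668 -0.29024994  0.09791928] [ 3.13624327e+00 -3.09333328e-03  1.90295149e+00] 0.7628248332048551
```

View pics/w6.png

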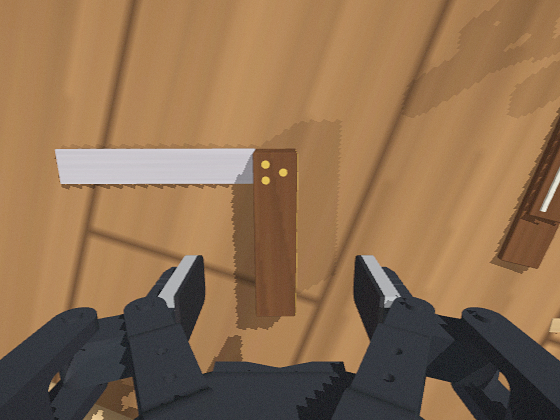

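View pics/w1c.png

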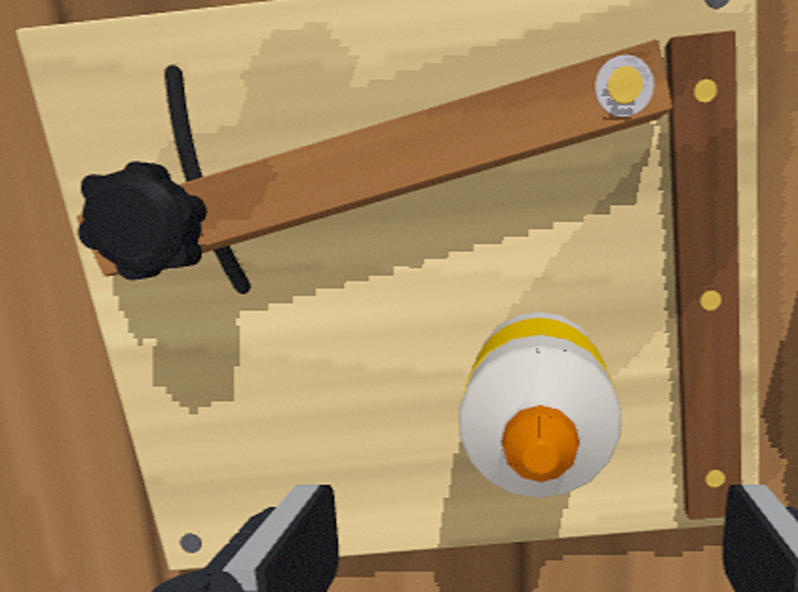

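```bash
cat >> h.py <<'E'
from scipy.spatial.transform import Rotation as Ro
from scipy.optimize import least_squares
def Tt(pos,rpy):
    T=np.eye(4);T[:3,:3]=Ro.from_euler("xyz",rpy).as_matrix();T[:3,3]=pos;return T
C0=np.array([[9.99999947e-01,2.90539563e-04,-1.45563531e-04,5.49903326e-01],[-2.41071349e-04,9.63628873e-01,2.67243965e-01,6.78461591e-02],[2.17914166e-04,-2.67243915e-01,9.63628892e-01,3.73156124e-01],[0,0,0,1]])
T2C=np.linalg.inv(Tt([5.49995818e-01,1.25936707e-05,2.31276356e-01],[-3.14154258,-2.66310389e-05,1.57077306]))@C0
def wcam(pos,rpy):
    return dict(camera_matrix=manip.camera_params("wrist")["camera_matrix"],pose=Tt(pos,rpy)@T2C)
def fit(ws,pxs,Ms,q0,z=0):
    def W(q,M):
        c,s=np.cos(q[2]),np.sin(q[2]);return np.asarray(M,float)/1000@np.array([[c,-s,0],[s,c,0],[0,0,1]]).T+[q[0],q[1],z]
    r=least_squares(lambda q:np.concatenate([(proj(w,W(q,M))-p).ravel() for w,p,M in zip(ws,pxs,Ms)]),q0,loss="soft_l1")
    return r.x,[np.round(proj(w,W(r.x,M))-p,1).tolist() for w,p,M in zip(ws,pxs,Ms)]
E
python3 - <<'E'
from h import *
w1=wcam([0.62083895,0.07514539,0.1485682],[-3.13576362,0,1.57104052])
w0=dict(camera_matrix=w1["camera_matrix"],pose=C0)
p1=np.array([(667,42),(735,32),(688,518),(18,30),(168,571)])/[1.9,1.85]
M1=[(105,90,28),(129,90,28),(105,-110,28),(-140,120,18),(-140,-120,18)]
p0=np.array([(413.5,175),(440,175),(185,206),(446,179)])
M0=[(105,-110,28),(129,-110,28),(-140,-120,18),(140,-120,18)]
print(fit([w1],[p1],[M1],[.57,.1,.1]))
q,r=fit([w1,w0],[p1,p0],[M1,M0],[.57,.1,.1]);print(q,r)
c,s=np.cos(q[2]),np.sin(q[2]);print("corner",q[0]+.105*c-.06*s,q[1]+.105*s+.06*c)
o=manip.get_obs();w=wcam(o["tool_pos"],o["ee_rot"])
px=np.array([(253.5,149.5),(296,149.5),(295,316),(257,317),(55,150),(62,185)])
M=[(-14,57.5,26),(14,57.5,26),(14,-57.5,26),(-14,-57.5,26),(-150,57.5,3),(-150,33.5,3)]
print(fit([w],[px],[M],[.56,-.3,.33]))
print(w["pose"].round(4)[:3,3],manip.camera_params("wrist")["pose"].round(4)[:3,3])
E
```

```text
(array([0.57512082, 0.10441035, 0.09849024]), [[[1.3, -1.6], [0.5, -0.1], [0.1, 2.7], [-4.2, 0.1], [-0.6, 2.3]]])
[0.57493947 0.1047265  0.09904018] [[[1.0, -2.2], [0.2, -0.7], [-0.0, 2.3], [-4.6, -0.3], [-0.8, 2.0]], [[3.1, 1.7], [0.3, -0.6], [-1.6, 0.6], [0.3, 2.1]]]
corner 0.6734922248127018 0.17481469982179698
(array([ 0.56389534, -0.30210684,  0.34187902]), [[[-1.6, 1.9], [1.2, 1.4], [1.5, -1.2], [-0.1, -1.7], [-0.0, 0.0], [-0.8, -0.4]]])
[ 0.5389 -0.2268  0.24  ] [ 0.5389 -0.2268  0.24  ]
```

Request:
play_rows --pt "-4 -2 30 0 0 0 65" --pt "-4 -2 65 0 0 0 65" --pt "-4 -2 84 0 0 0 65" --pt "-4 -2 86 0 0 0 65" --pt "-4 -2 86 0 0 0 65"

```text
clock: 11.18
tool_pos: [0.5623, -0.2948, 0.0132]
ee_rot: [3.135, -0.002, 1.903]
wrist_force: [-0.6, 0.0, 0.2]
grip_width: 0.764
```

Request:
play_rows --pt "0 0 0.5 0 0 0 40" --pt "0 0 0.5 0 0 0 20" --pt "0 0 0.5 0 0 0 15" --pt "0 0 0.5 0 0 0 15" --pt "0 0 0.5 0 0 0 15" --force 90

```text
clock: 11.8
tool_pos: [0.563, -0.2954, 0.0142]
ee_rot: [3.134, 0.0, 1.903]
wrist_force: [-1.2, 0.5, 5.8]
grip_width: 0.3
```

Request:
play_rows --pt "0 0 -10 0 0 0 15" --pt "0 0 -40 0 0 0 15" --pt "0 0 -60 0 0 0 15" --pt "0 0 -60 0 0 0 15"

```text
clock: 12.3
tool_pos: [0.5639, -0.2964, 0.0764]
ee_rot: [3.132, 0.003, 1.903]
wrist_force: [-0.5, -0.6, -2.8]
grip_width: 0.299
```

```bash
python3 - <<'E'
from h import *
w=manip.camera_params("wrist");im=manip.get_image("wrist");cv2.imwrite("pics/w7.png",im);cv2.imwrite("pics/s7.png",manip.get_image("scene"))
o=manip.get_obs();print(o["tool_pos"],o["ee_rot"],o["grip_width"],o["wrist_force"],o["moment"])
E
```

```text
[ 0.56234783 -0.29535402  0.07394286] [ 3.13422861e+00 -2.25960167e-05  1.90310014e+00] 0.29971093346566463 [-0.53499884  0.08091195 -1.61510818] [ 0.03044641 -0.08532503  0.02912119]
```

View pics/w7.png

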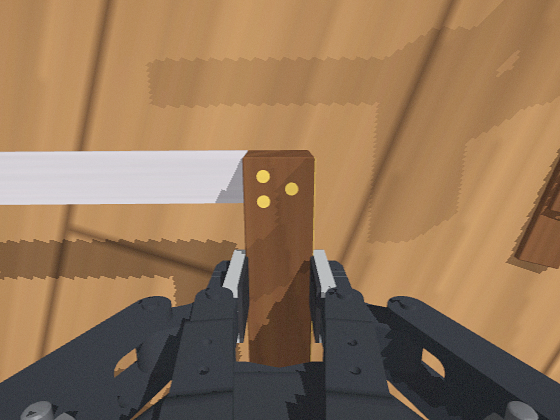

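View pics/s7.png

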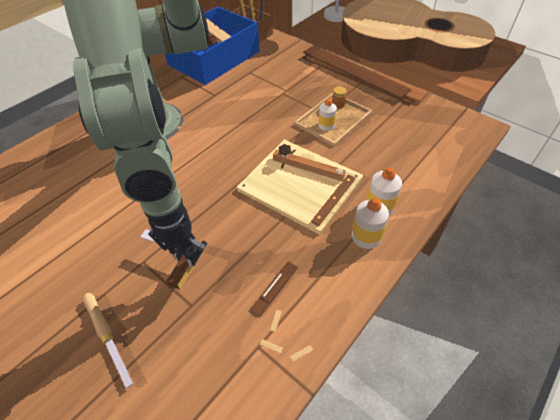

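```bash
python3 - <<'E'
from h import *
o=manip.get_obs();w=wcam(o["tool_pos"],o["ee_rot"]);T=Tt(o["tool_pos"],o["ee_rot"])
zt=o["tool_pos"][2]+.012
for n,u,v,z in(("TL",244,156,zt),("TR",313.5,156,zt),("bladeTop",60,151.5,zt-.023),("bladetopL",0,152.5,zt-.023),("bladebot",0,204.5,zt-.023)):
    X=atz(w,u,v,z);print(n,X.round(4),(np.linalg.inv(T)@np.r_[X,1])[:3].round(4)*1000)
q=[.5749,.1047,.099]
c,s=np.cos(q[2]),np.sin(q[2]);R=np.array([[c,-s],[s,c]])
print("corner",R@[.105,.06]+q[:2])
# TCP target: heel at jig (95,15)
for hx,hy in((92,12),(105,60)):
    print(hx,hy,R@(np.array([hx-14,hy-49.5])/1000)+q[:2])
E
```

```text
TL [ 0.5327 -0.2502  0.0859] [ 52.4 -13.2 -12.1]
TR [ 0.5575 -0.2417  0.0859] [ 52.3  13.  -11.9]
bladeTop [ 0.4544 -0.2779  0.0629] [ 51.7 -96.4  10.3]
bladetopL [ 0.4296 -0.2869  0.0629] [  51.3 -122.8   10.1]
bladebot [ 0.4325 -0.3109  0.0629] [  27.6 -127.9   10.1]
corner [0.67345557 0.17478424]
92 12 [0.65622451 0.07509301]
105 60 [0.66441662 0.12414288]
```

Request:
play_rows --pt "35 23 -20 0 0 0 15" --pt "80 52 -20 0 0 3 15" --pt "125 82 -20 0 0 6 15" --pt "170 111 -20 0 0 9 15" --pt "215 141 -20 0 0 12 15" --pt "260 170 -20 0 0 13.3 15" --pt "300 196 -20 0 0 13.3 15" --pt "316 207 -20 0 0 13.3 15"

```text
clock: 13.4
tool_pos: [0.654, 0.0737, 0.0939]
ee_rot: [3.137, -0.002, 1.674]
wrist_force: [0.3, -0.4, -1.8]
grip_width: 0.302
```

```bash
python3 - <<'E'
from h import *
w=manip.camera_params("wrist");im=manip.get_image("wrist");cv2.imwrite("pics/w8.png",im)
o=manip.get_obs();print(o["tool_pos"],o["ee_rot"],o["grip_width"],o["wrist_force"],o["moment"])
E
```

```text
[0.65456002 0.07496898 0.0940639 ] [ 3.13575816 -0.00349404  1.67506382] 0.3008223321968487 [ 0.74782735  1.42822247 -1.3355747 ] [ 0.16488429 -0.13334088 -0.0412819 ]
```

View pics/w8.png

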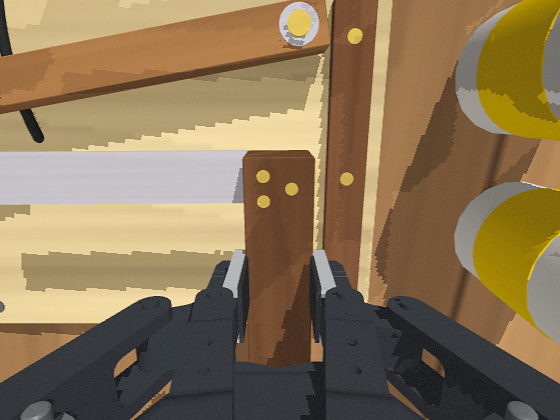

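```bash
python3 - <<'E'
from h import *
a=cv2.imread("pics/w8.png");cv2.imwrite("pics/w8c.png",cv2.resize(a[0:290,220:400],None,fx=3,fy=2,interpolation=2))
E
```

```text
(no output)
```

View pics/w8c.png

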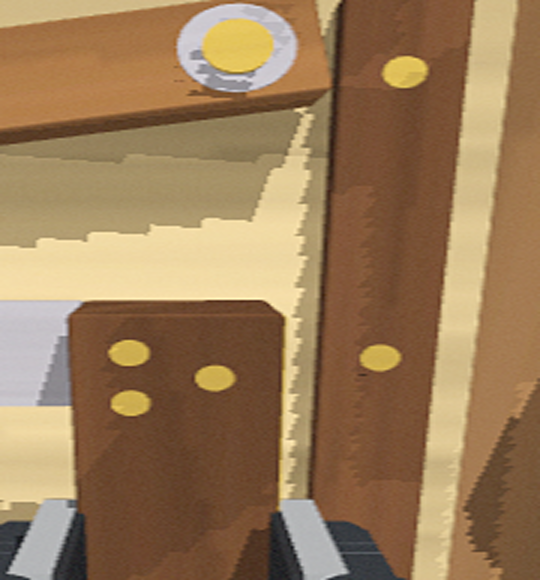

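```bash
python3 - <<'E'
from h import *
o=manip.get_obs();w=wcam([0.6543,.0744,.094],[3.1363,-.003,1.6745]);Ti=np.linalg.inv(w["pose"]@np.linalg.inv(T2C))
def g(a,b,z,n):
    A,B=atz(w,*a,z),atz(w,*b,z);t=[(Ti@np.r_[X,1])[:3].round(4)*1000 for X in(A,B)]
    d=A-B;print(n,A.round(4),B.round(4),"tool",t[0],t[1],"ang",np.arctan2(-d[0],d[1]))
g((332,65),(324.3,245),.028,"fence L")
g((377.3,15),(357,285),.028,"fence R")
g((315,157.5),(313.7,245),.106,"stock R")
g((244,157),(244.5,245),.106,"stock L")
g((0,152.5),(240,151.5),.083,"blade far edge")
g((0,110),(300,60),.044,"swing")
E
```

```text
fence L [0.6747 0.1714 0.028 ] [0.6854 0.0633 0.028 ] tool [94.2 30.  66.4] [-14.4  29.4  66.1] ang 0.09846797218964169
fence R [0.6957 0.1991 0.028 ] [0.7112 0.0371 0.028 ] tool [119.6  53.7  66.6] [-43.2  52.4  66.1] ang 0.0956574201690423
stock R [0.6624 0.1273 0.106 ] [0.6665 0.0921 0.106 ] tool [ 51.8  13.6 -11.8] [ 16.4  14.1 -11.9] ang 0.11644513529396704
stock L [0.6357 0.1247 0.106 ] [0.6386 0.0893 0.106 ] tool [ 52.  -13.2 -11.9] [ 16.5 -14.  -12. ] ang 0.08231369285046647
blade far edge [0.5266 0.1127 0.083 ] [0.6318 0.124  0.083 ] tool [  51.2 -123.1   10.5] [ 51.6 -17.3  11.1] ang 1.6778260142321837
swing [0.4986 0.1284 0.044 ] [0.6556 0.1698 0.044 ] tool [  69.6 -149.6   49.4] [94.6 10.9 50.3] ang 1.8286286254383775
```

Request:
play_rows --pt "-1 0 25 0 0 0.3 15" --pt "-1 0 48 0 0 0.3 15" --pt "-1 0 58 0 0 0.3 15" --pt "-1 0 60.5 0 0 0.3 15" --pt "-1 0 60.5 0 0 0.3 15"

```text
clock: 14.08
tool_pos: [0.6554, 0.0737, 0.034]
ee_rot: [3.135, -0.003, 1.669]
wrist_force: [-0.1, 1.3, -1.6]
grip_width: 0.298
```

Request:
play_rows --pt "0 0 1.5 0 0 0 15" --pt "0 0 2.5 0 0 0 15" --pt "0 0 2.5 0 0 0 15"

```text
clock: 14.45
tool_pos: [0.6561, 0.0737, 0.0323]
ee_rot: [3.134, -0.003, 1.669]
wrist_force: [0.4, -0.6, 1.2]
grip_width: 0.301
```

Request:
play_rows --pt "0 5 0.5 0 0 0 15" --pt "0 9 0.5 0 0 0 15" --pt "0 12 0.5 0 0 0 15" --pt "0 14 0.5 0 0 0 15" --pt "0 16 0.5 0 0 0 15" --pt "0 16 0.5 0 0 0 15"

```text
clock: 15.2
tool_pos: [0.6697, 0.0751, 0.0322]
ee_rot: [3.138, -0.003, 1.669]
wrist_force: [-9.7, -0.5, 10.7]
grip_width: 0.296
```

```bash
python3 - <<'E'
from h import *
im=manip.get_image("wrist");cv2.imwrite("pics/w9.png",cv2.resize(im[0:300],None,fx=1.4,fy=1.4))
o=manip.get_obs();print(o["tool_pos"],o["ee_rot"],o["wrist_force"],o["moment"])
E
```

```text
[0.66969459 0.07512569 0.03225168] [ 3.13824157e+00 -2.96524783e-03  1.66857336e+00] [-9.68069798 -0.37976041 11.50886717] [-0.25771587  1.9813564  -0.16461096]
```

View pics/w9.png

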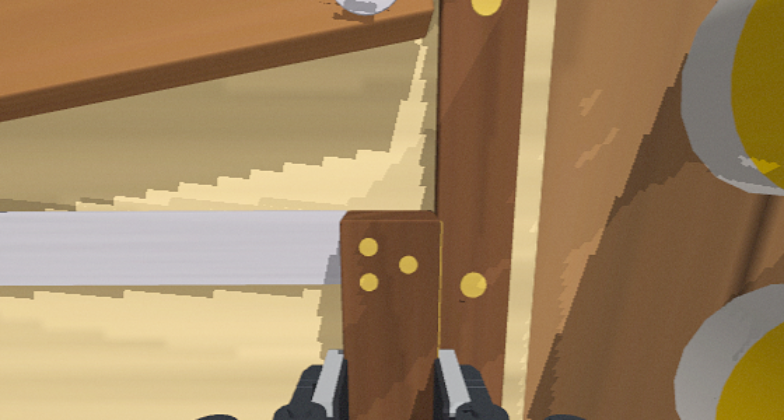

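Request:
play_rows --pt "4 2 0.5 0 0 0 15" --pt "10 2 0.5 0 0 0 15" --pt "16 2 0.5 0 0 0 15" --pt "22 2 0.5 0 0 0 15" --pt "28 2 0.5 0 0 0 15" --pt "34 2 0.5 0 0 0 15" --pt "38 2 0.5 0 0 0 15" --pt "38 2 0.5 0 0 0 15"

```text
clock: 16.25
tool_pos: [0.6665, 0.1087, 0.0323]
ee_rot: [-3.141, 0.006, 1.666]
wrist_force: [-7.6, -11.6, 10.4]
grip_width: 0.301
```

```bash
python3 - <<'E'
from h import *
im=manip.get_image("wrist");cv2.imwrite("pics/w10.png",cv2.resize(im[0:300],None,fx=1.4,fy=1.4))
o=manip.get_obs();print(o["tool_pos"],o["ee_rot"],o["wrist_force"],o["moment"])
E
```

```text
[0.66647329 0.10870002 0.03229212] [-3.14084021  0.00537697  1.66549119] [ -7.900953   -11.37221895  10.20471491] [-2.34932515  1.693591   -0.11977622]
```

View pics/w10.png

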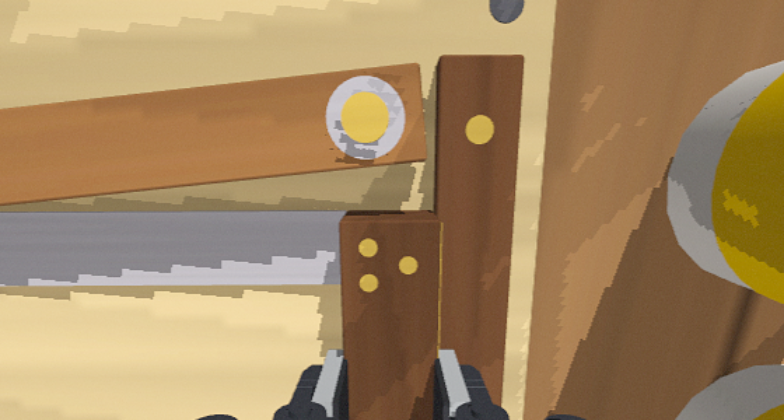

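Request:
play_rows --pt "5 2 0.2 0 0 0 15" --pt "8 2 0.2 0 0 0 15" --pt "11 2 0.2 0 0 0 15" --pt "14 2 0.2 0 0 0 15" --pt "16 2 0.2 0 0 0 15" --pt "16 2 0.2 0 0 0 15"

```text
clock: 17.05
tool_pos: [0.6654, 0.1201, 0.0324]
ee_rot: [-3.137, 0.014, 1.663]
wrist_force: [-9.0, -13.1, 10.6]
grip_width: 0.297
```

```bash
python3 - <<'E'
from h import *
im=manip.get_image("wrist");cv2.imwrite("pics/w11.png",cv2.resize(im[0:300],None,fx=1.4,fy=1.4))
o=manip.get_obs();print(o["tool_pos"],o["ee_rot"],o["wrist_force"],o["moment"])
E
```

```text
[0.66537784 0.12015089 0.03238999] [-3.1365811   0.01397111  1.66281081] [ -7.97567462 -12.50026279  10.61362254] [-2.42567061  1.73357033  0.00285212]
```

View pics/w11.png

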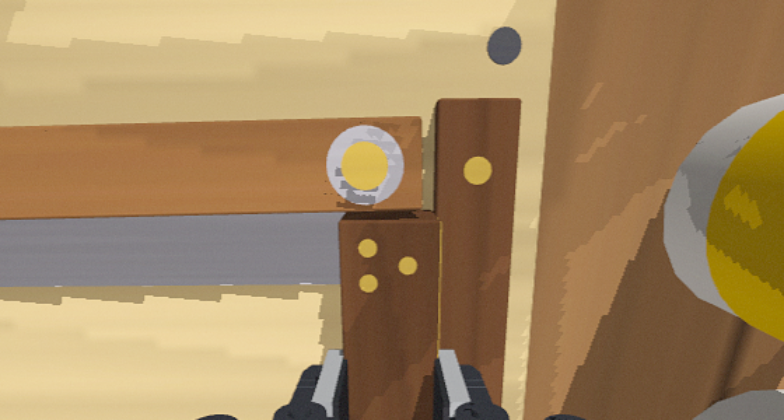

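```bash
python3 - <<'E'
from h import *
o=manip.get_obs();a=Ro.from_euler("xyz",o["ee_rot"]);b=Ro.from_euler("xyz",[3.136,-.002,1.669])
print((a.inv()*b).as_rotvec(degrees=True), a.as_matrix().round(3).tolist())
E
```

```text
[-0.60968389  0.91518154 -0.35434789] [[-0.092, 0.996, -0.004], [0.996, 0.092, -0.014], [-0.014, -0.005, -1.0]]
```

Request:
play_rows --pt "4 2.5 0.2 -0.3 0.5 -0.2 15" --pt "6 2.5 0.2 -0.6 0.9 -0.3 15" --pt "8 2.5 0.2 -0.6 0.9 -0.3 15" --pt "9 2.5 0.2 -0.6 0.9 -0.3 15" --pt "10 2.5 0.2 -0.6 0.9 -0.3 15" --pt "10 2.5 0.2 -0.6 0.9 -0.3 15"

```text
clock: 17.85
tool_pos: [0.6651, 0.1226, 0.0323]
ee_rot: [-3.141, 0.013, 1.663]
wrist_force: [-8.8, -20.1, 11.1]
grip_width: 0.303
```

```bash
python3 - <<'E'
from h import *
im=manip.get_image("wrist");cv2.imwrite("pics/w12.png",cv2.resize(im[0:300],None,fx=1.4,fy=1.4))
o=manip.get_obs();print(o["tool_pos"],o["ee_rot"],o["wrist_force"],o["moment"],o["grip_width"])
a=Ro.from_euler("xyz",o["ee_rot"]);b=Ro.from_euler("xyz",[3.136,-.002,1.669])
print((a.inv()*b).as_rotvec(degrees=True))
E
```

```text
[0.66511389 0.12259463 0.03227839] [-3.14143787  0.01250732  1.6632495 ] [ -9.21402307 -19.79356582  11.84738011] [-3.96628053  1.843877    0.01139023] 0.2952877057748791
[-0.3310284   0.83209962 -0.32721715]
```

View pics/w12.png

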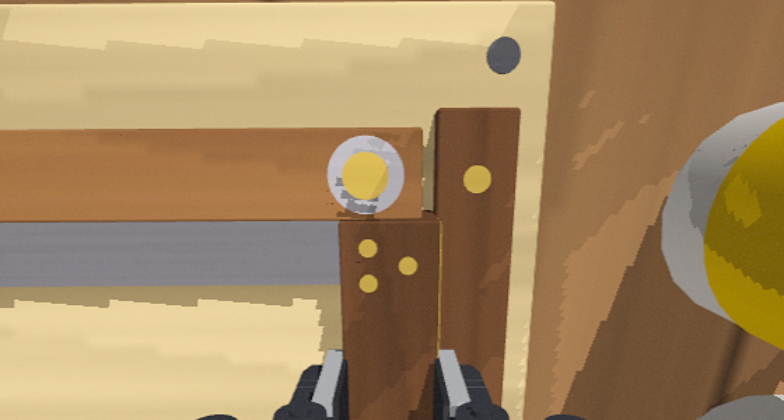

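```bash
python3 - <<'E'
from h import *
im=manip.get_image("wrist");cv2.imwrite("pics/w13.png",im)
z=cv2.resize(im[80:215,0:320],None,fx=2.5,fy=4,interpolation=2);cv2.imwrite("pics/w13c.png",z)
s=manip.get_image("side");cv2.imwrite("pics/s13c.png",cv2.resize(s[205:305,215:345],None,fx=6,fy=6,interpolation=2))
s=manip.get_image("scene");cv2.imwrite("pics/sc13c.png",cv2.resize(s[135:240,230:370],None,fx=5.5,fy=5.5,interpolation=2))
o=manip.get_obs();print(o["tool_pos"],o["ee_rot"],o["wrist_force"])
E
```

```text
[0.66510615 0.12261175 0.03228837] [-3.14141751  0.01242001  1.66328481] [ -8.4860585  -19.62561228  11.53819719]
```

View pics/w13c.png

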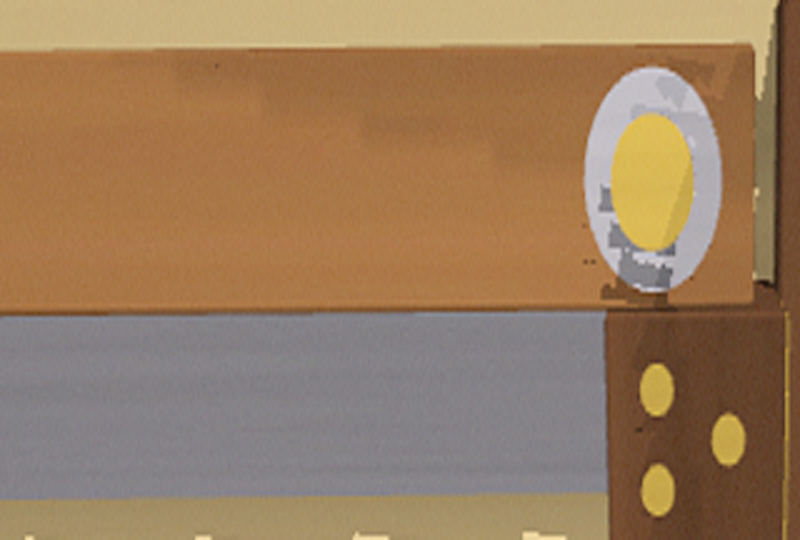

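View pics/s13c.png

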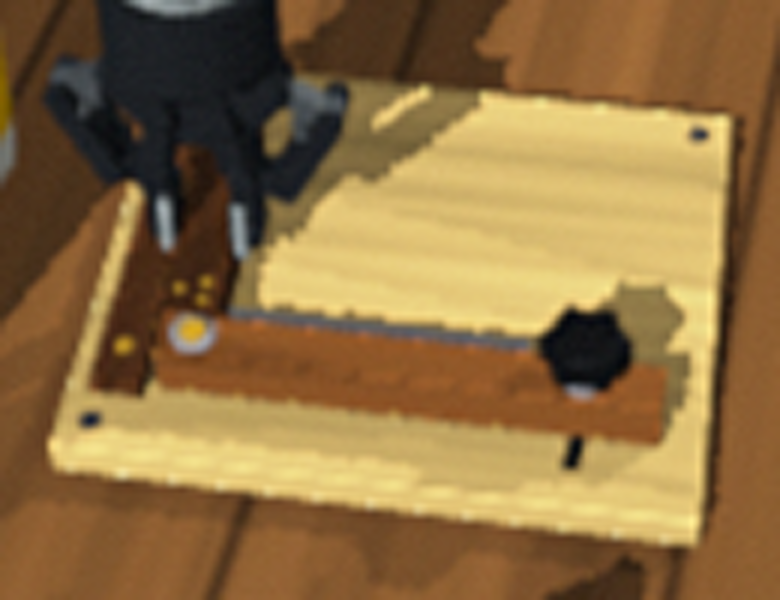

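View pics/sc13c.png

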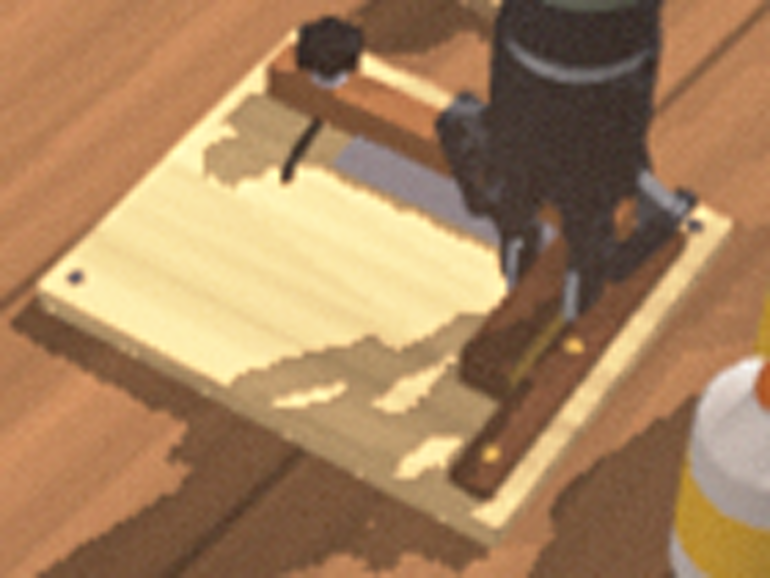

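```bash
python3 - <<'E'
from h import *
o=manip.get_obs();w=wcam(o["tool_pos"],o["ee_rot"])
im=cv2.imread("pics/w13.png")
a=cv2.resize(im[70:290,225:385],None,fx=5,fy=2.7,interpolation=2);cv2.imwrite("pics/w13d.png",a)
def ang(a,b,z):
    A,B=atz(w,*a,z),atz(w,*b,z);d=B-A;return round(np.arctan2(d[1],d[0]),4),A.round(4),B.round(4)
f=lambda x,y:(x/2.5,y/4+80)
print("swing low",ang(f(0,315),f(600,306),.044));print("swing high",ang(f(0,51),f(750,44),.044))
print("blade low",ang(f(0,498),f(605,493),.021));print("stock end",ang(f(607,310),f(783,312),.044))
E
```

```text
swing low (np.float64(0.1016), array([0.5556, 0.1642, 0.044 ]), array([0.6456, 0.1734, 0.044 ]))
swing high (np.float64(0.0978), array([0.5588, 0.1882, 0.044 ]), array([0.6656, 0.1987, 0.044 ]))
blade low (np.float64(0.0976), array([0.5345, 0.1379, 0.021 ]), array([0.6456, 0.1487, 0.021 ]))
stock end (np.float64(0.0852), array([0.6467, 0.1731, 0.044 ]), array([0.6731, 0.1754, 0.044 ]))
```

View pics/w13d.png

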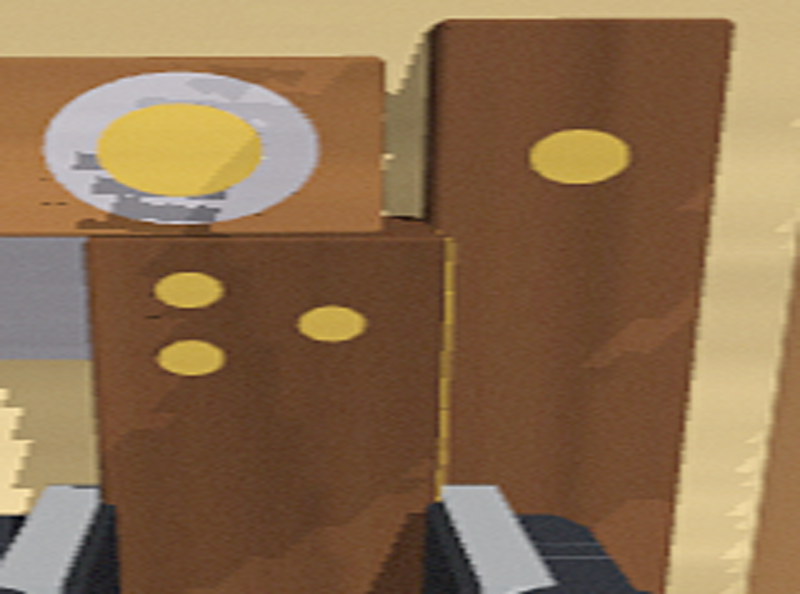

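Request:
play_rows --pt "8 3 0.2 -0.4 0.8 -0.2 15" --pt "9 4 0.2 -0.8 1.5 -0.4 15" --pt "9 5 0.2 -0.8 1.8 -0.4 15" --pt "9 5 0.2 -0.8 1.8 -0.4 15" --pt "9 5 0.2 -0.8 1.8 -0.4 15" --force 110

```text
clock: 18.68
tool_pos: [0.6652, 0.1227, 0.0323]
ee_rot: [3.138, -0.002, 1.664]
wrist_force: [-14.8, -22.7, 18.1]
grip_width: 0.293
```

```bash
python3 - <<'E'
from h import *
im=manip.get_image("wrist");cv2.imwrite("pics/w14.png",im)
o=manip.get_obs();print(o["tool_pos"],o["ee_rot"],o["wrist_force"],o["moment"],o["grip_width"])
a=Ro.from_euler("xyz",o["ee_rot"]);b=Ro.from_euler("xyz",[3.135,-.001,1.668])
print((a.inv()*b).as_rotvec(degrees=True))
cv2.imwrite("pics/w14c.png",np.vstack([cv2.resize(im[80:215,0:320],None,fx=2.5,fy=2.2,interpolation=2),cv2.resize(im[70:290,225:385],(800,300),interpolation=2)]))
E
```

```text
[0.66513639 0.12274712 0.03230983] [ 3.13793431e+00 -1.93044832e-03  1.66448251e+00] [-15.87887378 -23.361247    18.74131769] [-4.99151301  3.38528905 -0.11272666] 0.29005525996447346
[-0.16782795 -0.05227705 -0.20180771]
```

View pics/w14c.png

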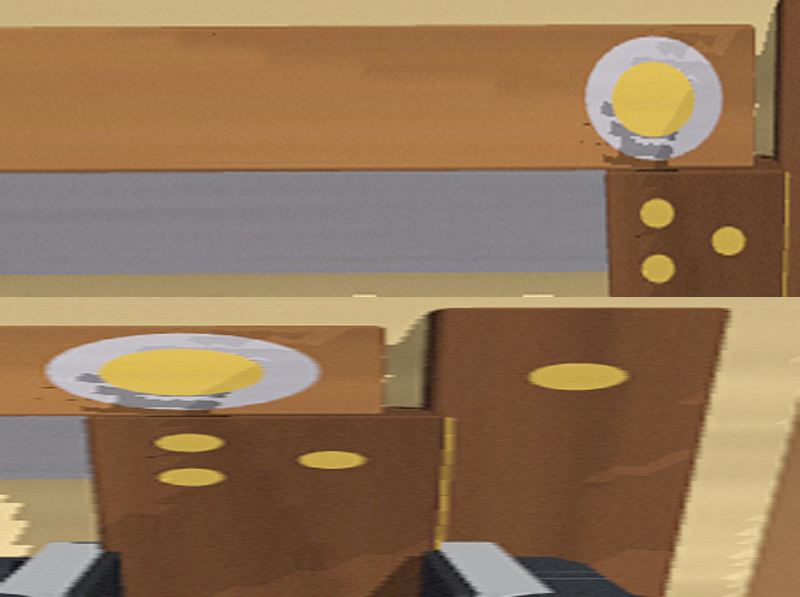

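```bash
python3 - <<'E'
from h import *
o=manip.get_obs();w=wcam(o["tool_pos"],o["ee_rot"])
im=cv2.GaussianBlur(cv2.imread("pics/w14.png").astype(np.float32),(0,0),1)
def edge(horiz,rng,lo,hi,z,n,ch,sign=0):
    P=[]
    for t in rng:
        l=im[lo:hi,t,ch] if horiz else im[t,lo:hi,ch]
        g=np.gradient(l);g=np.abs(g) if not sign else g*sign
        k=int(np.argmax(g));k=min(max(k,1),len(g)-2)
        d=g[k-1]-2*g[k]+g[k+1];s=lo+k+(0.5*(g[k-1]-g[k+1])/d if d else 0)
        P.append(atz(w,t,s,z) if horiz else atz(w,s,t,z))
    P=np.array(P);a,b=(P[:,0],P[:,1]) if horiz else (P[:,1],-P[:,0])
    for _ in range(3):
        c=np.polyfit(a,b,1);r=b-np.polyval(c,a);m=np.abs(r)<2*np.median(np.abs(r))+1e-5;a,b=a[m],b[m]
    print(n,"angle %.4f"%np.arctan(c[0]),"rms mm %.2f"%(r.std()*1e3),len(a),P[0].round(4),P[-1].round(4))
edge(True,range(5,230,3),84,100,.044,"swing far top",0)
edge(True,range(5,235,3),150,164,.044,"swing near/blade",0)
edge(True,range(5,235,3),196,212,.021,"blade near",0)
edge(False,range(165,245,2),308,320,.044,"stock brass",2)
edge(False,range(80,150,2),308,318,.028,"fence face",1)
edge(False,range(80,280,2),355,375,.028,"fence far",0)
E
```

```text
swing far top angle 0.0983 rms mm 0.03 72 [0.56   0.1885 0.044 ] [0.6394 0.1963 0.044 ]
swing near/blade angle 0.0986 rms mm 0.02 72 [0.5572 0.1644 0.044 ] [0.6429 0.1729 0.044 ]
blade near angle 0.0988 rms mm 0.04 77 [0.5369 0.1383 0.021 ] [0.6414 0.1487 0.021 ]
stock brass angle 0.0977 rms mm 0.05 37 [0.6735 0.1726 0.044 ] [0.6766 0.1411 0.044 ]
fence face angle 0.0905 rms mm 0.04 25 [0.6703 0.2044 0.028 ] [0.6724 0.1774 0.028 ]
fence far angle 0.0981 rms mm 0.02 94 [0.6942 0.2066 0.028 ] [0.7028 0.1197 0.028 ]
```

```bash
python3 - <<'E'
from h import *
im=manip.get_image("side");cv2.imwrite("pics/s15.png",im)
print(lm("side","bottle",.006),lm("side","jar",.006),lm("side","chisel",0),lm("side","bridge",0))
o=manip.get_obs();print(o["clock"],o["tool_pos"],o["wrist_force"])
E
```

```text
[([799, 191], [195, 261], 0.91), ([822, 68], [205, 227], 0.88), ([478, 357], [297, 341], 0.55)] [([445, 480], [300, 397], 0.64)] [([547, -515], [329, 134], 0.71), ([466, 408], [297, 364], 0.41)] [([735, -187], [258, 180], 0.59)]
18.975 [0.66514779 0.12272707 0.03232472] [-15.4266255  -22.09906933  18.21340099]
```

View pics/s15.png

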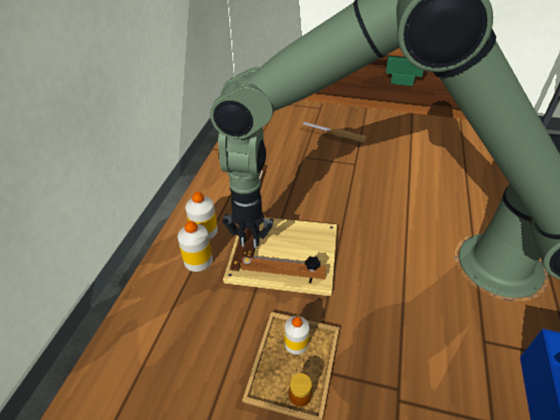

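The bottle stands upright in the tray at (297,337), next to the jar at (300,390). The chisel at (335,131) is where it was. The square sits in the jig's corner at (245,250), with the swing fence lying along its blade.

```bash
python3 - <<'E'
from station import manip
print(manip.job_done())
E
```

```text
the job is handed in; nothing more can be done
None
```

I handed the job in at about 19 s: the small glue bottle stands upright in the tray's free half beside the jar. The gripper is still holding the try square pressed into the jig's corner.

- **Press:** the last reading showed about 15 N against the fixed fence, 22 N against the swing fence and 18 N downwards. The gripper was level and had not crept.
- **Squareness:** in the last wrist picture the far edge of the fixed fence was at 0.0981 rad, the stock at 0.0977, the blade at 0.0988 and the swing fence at 0.0983–0.0986. All agree within about 0.001 rad, with no gap visible.
- **One disagreement:** a short, partly shaded stretch of the fixed fence's working face read 0.0905 rad. I put this down to the poor edge there and went by the fence's far edge, which was measured over a longer length.
- **Other things:** the networks' positions for the jar, chisel and bridge differ from the start by about 4–16 mm, which is how much these estimates scatter. Neither the arm nor anything it carried was seen to touch them.

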